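Zero the cradle's trim dial, then draw the ear thermometer and hold it up to be read

ROBOT

A 6-joint arm with a two-finger parallel gripper is mounted at the origin on the work surface. World frame = base frame: x ahead of the robot, y to its left, z up, the work surface at z = 0. Lengths are in m, angles in rad, forces in N, time in s.
With the tool pointing down it reaches from about 0.4 to 0.825 m from the base axis. Payload 7 kg.
Tool frame: the origin (TCP) lies on the centre line of the jaws, within the pads' length; the fingertips stand tip_reach ahead of it and the grasp point (between the pads) is the TCP (tip_reach is the distance from the TCP to the fingertips, in m); z points along the fingers, y is the line along which they close (so a half turn about z gives the same grasp; the last joint's range is limited). The gripper opens to 88 mm and grips with 3 to 60 N. Pads are 19 mm wide; open, the fingers measure 130 mm over their backs; the gripper's body (78 mm by 193 mm) begins 47 mm behind the grasp point.
Start: joints at [0.288, 0.359, 0.012, 0, -1.224, -0.288], TCP at [0.675, -0, 0.246] pointing down, gripper open.
Joint ranges: [-3.07, 3.07], [-1.43, 2.12], [-1.02, 1.25], [-3.03, 1.67], [-3.05, -0], [-3.03, 3.03]. Speed limits (rad/s): [2.39, 2.39, 3.01, 3.14, 3.14, 3.14].

INTERFACE

Orientations are given as [roll, pitch, yaw] about the fixed x, y, z axes, in that order (R = Rz(yaw) Ry(pitch) Rx(roll)).
In Python, from station import get_state, grab_frame, calibration, job_done, find_in, mark_of, tip_reach gives the robot as it stands.
- The arm moves only by the shell command python3 -m handwheel 'ROWS' [OPENING] [FORCE]. ROWS is JSON, a list of rows, each an object with "delta_pos": the shift along the world's x, y, z in units of 30 mm (1.0 is 30 mm), a list of three; "dr": the turn, a rotation vector about the world's x, y, z in degrees, a list of three. In form: [{"delta_pos": [tx, ty, tz], "dr": [rx, ry, rz]}, ...]. A call has 1 to 10 rows; each row shifts and turns the commanded pose from where the row before left it; what a row does not reach is not made up. A row lasts 1/10 s, in which the tool goes at most 50 mm and 8.59 degrees, less where a joint would pass 70% of its speed; a pose out of reach is approached as far as the arm can. A call is refused whole if a number of a shift passes 1 or a number of a turn 8.59, either way. A call with a gripper value outside its range is refused whole. OPENING is the closure, from -1 (fully open) to 1 (shut), set as the call begins (- or left out, the last holds). The fingers move at their own pace and stop on an object; FORCE is the grip in N (left out, the last holds). Time passes only in rows, so rows that do not move let the fingers close. It gives the time, the measured TCP pose, the force, the opening and the grip force at its end, in the units of the state.
- get_state(): the state, without advancing time (a new reading comes with each control period).
- grab_frame(name): name is "scene" or "side" or "wrist"; returns the picture (480x640x3 uint8, red, green, blue); there is no depth.
- calibration(name): a dict with "fx", "fy", "cx", "cy" (pixels), "k1" (the pictures are not rectified: a ray, as slopes to the right and down, at radius r is drawn at 1 + k1 r^2 times it, then the intrinsics apply), "extrinsics" (4x4, takes a point from world to camera coordinates). Camera axes: x right, y down, z forward; pixel columns grow to the right and rows downward; lengths in m; the calibration is good to about 2 mm. A picture is of the moment at which its call begins: read the wrist's pose just before it. calibration takes no time and is no camera call; for the wrist camera it gives the pose at the moment of the call.
- job_done(): hands the job in; it is judged then, once.
Trained networks look in the newest picture that a camera, given by its name, has taken for a name from the list of things; names that differ only in an ending like _2 or _b are one class to them, and where a whole thing is asked for, a point or a joint stands for the part that bears it (a point fixed in the world has none). Each returns a list of dicts, best first, with "conf" (0 to 1); they miss things now and then, are a little off and sometimes report something else, mostly with a low value. They report only what shows in the picture. A call takes as long as a camera call. They do not tell look-alikes from the thing itself.
- find_in(camera, query): "location" ([column, row] in pixels, amid what is visible of it).
- mark_of(camera, query): "location" ([column, row] in pixels: a listed point, or the origin of a listed thing).
The state is a dict: "t": time; "q": joint angles; "qd": joint speeds; "joint_efforts": joint torques, N m; "eef_pos": TCP position; "ee_rot": TCP orientation; "force": force on the tool from outside, world axes, zero at the start; "moment": the same for the moment, N m; "width": finger opening in m; "gripper_force": force on a finger pad.
Only numpy, scipy, OpenCV 4.12 (cv2) and the standard library are available. Lean on these libraries where they do the work, as an engineer would, in place of code of your own. Each camera call takes 0.05 s, during which the arm holds its last target. There are 200 camera calls.

TASK

On the thermometer's grey calibration cradle, first turn the trim dial until its pointer stands at the long zero mark, with the thermometer still in its well. Then draw the ear thermometer up out of the cradle and tip it to about 45 degrees, half-way between upright and level, with its display side facing slantwise up and its probe slantwise down. Finish while holding it still in the gripper, resting on nothing else, with the whole thermometer at least 12 cm above the ledge; leave the dial at zero and everything else where it is.

Things in the scene. Friction and masses are not known exactly. Their poses are not given: they have to be found in the camera images.
- dial (a joint): trim dial angle (rad): 0 when its pointer stands at the long zero mark (pointing along the cradle's +x), growing counter-clockwise seen from above; stops at -1.8 and +1.8. Starts at 0.5 to 1.4, so it must be turned clockwise. Light friction (0.04 N m); stays where left. Pointer end: white line on top of one half of the bar grip, and a small black nose.
- dial_center (a point): point on the dial's axis half-way up its grip, 89 mm above the ledge; axes of the fixed cradle, not turning. Dial: white disc 52 mm across, 8 mm thick, on the deck; on it a black bar grip 42 mm long, 12 thick, 22 high (78 to 100 mm above the ledge), along the cradle's x at joint value 0, turning with the joint. White ticks every 20 degrees; the zero mark is the long thick one.
- cradle: fixed grey plastic cradle, 100 mm (x) by 210 mm (y), deck 70 mm above the ledge; origin at the centre of its underside, z up. The dial's axis is at y = -55 mm, the thermometer's well at y = +55 mm, both at x = 0. The long zero mark of the dial is on the +x side.
- well_mouth (a point): centre of the well's mouth in the deck (cradle's axes), 70 mm above the ledge. The well is 38 mm (x) by 34 mm (y) and 38 mm deep for the body, with a 24 mm square hole below it for the probe, reaching almost to the ledge; the thermometer must rise about 70 mm to come clear.
- thermo_center (a point): centre of the yellow ear thermometer (140 mm long, 0.11 kg). z: from probe to handle top; x: out of the face with the black display. Body 34 mm (x) by 30 (y, the grip width), from 40 mm below to 70 above this point; below it a tapering white probe 30 mm long. Starts upright in the well, probe down, display to the cradle's +x, this point 72 mm above the ledge, 72 mm standing above the deck.
- probe_tip (a point): tip of the thermometer's probe, 70 mm below its centre along its own z axis (same axes as the thermometer)
- tiers: fixed stack of three translucent grey trays, 200 mm (x) by 260 mm (y), 205 mm high, at the right of the cradle; origin at the centre of its underside
- tin: round aluminium ointment tin on the ledge, 64 mm across, 24 mm high, origin at its underside; leave alone
- beaker: open steel beaker on the ledge, 66 mm across, 85 mm high, origin at its underside; leave alone
- carton: cardboard box of probe covers on the ledge, 90 x 40 x 60 mm high, origin at its underside; leave alone
- tape: white roll of tape on the ledge, 56 mm across, 22 mm high, origin at its underside; leave alone
- small_tin: small aluminium tin in the lowest tray, 48 mm across, 16 mm high; leave alone
- jar: closed brown glass jar in the middle tray, 50 mm across, 55 mm high; leave alone
- tweezers: steel tweezers in the top tray, 95 mm long; leave alone
- clipper: steel nail clipper in the top tray, 58 mm long; leave alone
There are look-alikes about, which are no part of the job. Several things have the shape of the cradle; the one meant has the colours described above. Of the things that look like the part that bears thermo_center, the smaller one is meant.

How it is judged:
On the way, in this order (a step that is already met when the one before it is completed fails the run):
1. the dial is at zero, the thermometer still in its well (value of joint dial between -0.15 and 0.15 rad and z of probe_tip in the frame of cradle below 0.02 m), for 0.2 s.
2. the thermometer is drawn clear of the cradle, the dial still at zero (value of joint dial between -0.15 and 0.15 rad and z of probe_tip in the frame of cradle above 0.072 m and contact force between the fingers and thermometer above 0.5 N), for 0.1 s.
At the end, for the whole second after the job is handed in: Dial within 0.15 rad of zero; thermometer held still by the fingers alone, 30 to 60 degrees from upright, probe lower, display normal within 1.1 rad of straight up, probe tip over 115 mm and centre over 140 mm above the ledge, not touching cradle, tiers, carton or beaker (value of joint dial between -0.15 and 0.15 rad and height (world z) of probe_tip above 0.115 m and height (world z) of thermo_center above 0.14 m and angle between thermo_center's own z axis and vertical between 0.52 and 1.05 rad and angle between thermo_center's own x axis and vertical below 1.1 rad and contact force between the fingers and thermometer above 0.5 N and contact force between thermometer and cradle below 0.05 N and contact force between thermometer and tiers below 0.05 N and contact force between thermometer and carton below 0.05 N and contact force between thermometer and beaker below 0.05 N and linear speed of thermometer below 0.04 m/s and angular speed of thermometer below 0.3 rad/s); the arm keeps its last pose, push and grip.
It fails at once if another thing on the ledge or in the tiers is moved by more than 30 mm (distance of any of tin, beaker, carton, tape, small_tin, jar, tweezers, clipper from where it was at the start of the episode above 0.03 m).
It also fails if it takes over 51 s, if anything falls off the work surface, if the arm or the gripper's body presses on something with over 40 N, if the wrist force passes 120 N, or if a joint passes its speed limit or range.

## Working session

There is one attempt and no reset: what is moved stays moved. The work goes in short steps, Python scripts to look and compute and a shell command to move; the robot and the scene stay as the last step left them, time stands still between calls to the robot, and variables do not carry over. Pictures are saved under pics/ and viewed, at most 10 in all, crops included, and the job is handed in when it is done.

```bash
mkdir -p pics; cat > h.py <<'E'
import numpy as np, cv2
from station import *
def ray(cam,uv,C=None):
    C=C or calibration(cam); K=np.array([[C['fx'],0,C['cx']],[0,C['fy'],C['cy']],[0,0,1.]])
    d=np.array([(uv[0]-C['cx'])/C['fx'],(uv[1]-C['cy'])/C['fy']]); s=d.copy()
    for _ in range(20): s=d/(1+C['k1']*(s@s))
    E=np.array(C['extrinsics']); R=E[:3,:3]
    return -R.T@E[:3,3], R.T@np.array([s[0],s[1],1])
def at_z(cam,uv,z,C=None):
    o,d=ray(cam,uv,C); return o+d*(z-o[2])/d[2]
def save(cam,name):
    f=grab_frame(cam); cv2.imwrite(f'pics/{name}.png',cv2.cvtColor(f,cv2.COLOR_RGB2BGR)); return f
E
python3 - <<'E'
from h import *
s=get_state(); print(s['t'],s['eef_pos'],s['ee_rot'],s['width'],tip_reach)
for c in('scene','side'):
    save(c,c)
    for q,z in(('dial_center',.089),('well_mouth',.07),('thermo_center',.072),('cradle',0)):
        for r in mark_of(c,q): print(c,q,np.round(r['location']),round(r['conf'],2),at_z(c,r['location'],z).round(3))
E
```

```text
0.0 [ 6.74522092e-01 -3.08273016e-05  2.44627153e-01] [ 3.13991339e+00 -1.52971160e-04 -1.57089480e+00] 0.08735225674955434 0.019
scene dial_center [351. 252.] 0.86 [ 0.532 -0.018  0.089]
scene dial_center [294. 216.] 0.84 [ 0.356 -0.174  0.089]
scene well_mouth [394. 260.] 0.79 [0.543 0.093 0.07 ]
scene well_mouth [336. 218.] 0.77 [ 0.337 -0.05   0.07 ]
scene well_mouth [349. 249.] 0.66 [ 0.494 -0.021  0.07 ]
scene well_mouth [172. 232.] 0.17 [ 0.402 -0.52   0.07 ]
scene thermo_center [392. 259.] 0.94 [0.54  0.088 0.072]
scene thermo_center [426. 229.] 0.82 [0.407 0.202 0.072]
scene cradle [368. 281.] 0.96 [0.544 0.029 0.   ]
scene cradle [312. 236.] 0.96 [ 0.331 -0.123  0.   ]
side dial_center [228. 276.] 0.89 [ 0.357 -0.184  0.089]
side dial_center [312. 223.] 0.88 [ 0.534 -0.03   0.089]
side well_mouth [310. 203.] 0.66 [0.547 0.093 0.07 ]
side well_mouth [224. 250.] 0.57 [ 0.344 -0.069  0.07 ]
side thermo_center [259. 179.] 0.96 [0.429 0.242 0.072]
side thermo_center [310. 204.] 0.72 [0.546 0.084 0.072]
side thermo_center [372. 295.] 0.5 [ 0.612 -0.265  0.072]
side cradle [313. 240.] 0.95 [0.545 0.037 0.   ]
side cradle [226. 290.] 0.62 [ 0.34  -0.117  0.   ]
```

View pics/scene.png

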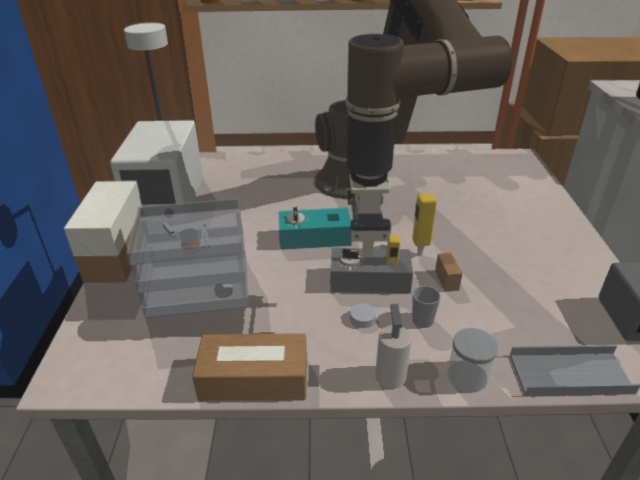

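View pics/side.png

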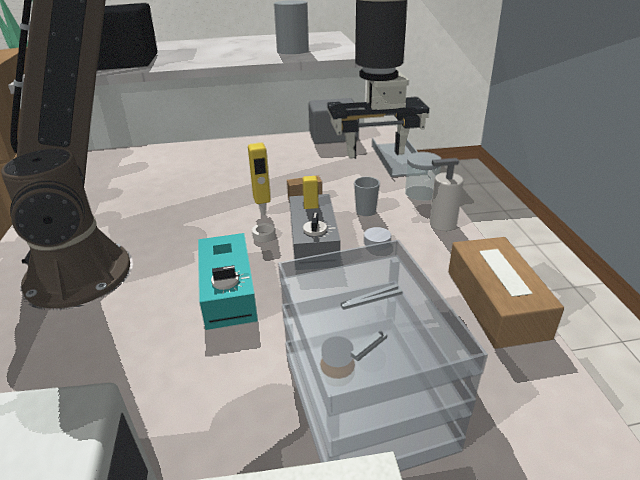

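The scene view shows the grey cradle at about (370,270), with its dial at (351,252) and the small yellow thermometer at (393,250). The teal cradle and the larger thermometer at (426,220) are the look-alikes. The side view agrees: dial near (0.533,-0.024), well near (0.545,0.09). I'll move above the dial for a wrist view.

```bash
python3 -m handwheel '[{"delta_pos":[-0.9,0,0],"dr":[0,0,0]},{"delta_pos":[-0.9,0,0],"dr":[0,0,0]},{"delta_pos":[-0.9,0,0],"dr":[0,0,0]},{"delta_pos":[-0.9,-0.3,0],"dr":[0,0,0]},{"delta_pos":[-0.9,-0.3,0],"dr":[0,0,0]},{"delta_pos":[0,0,0],"dr":[0,0,0]},{"delta_pos":[0,0,0],"dr":[0,0,0]}]' -1 20
python3 - <<'E'
from h import *
s=get_state(); print(s['t'],s['eef_pos'],s['ee_rot'])
C=calibration('wrist'); save('wrist','w1')
for q,z in(('dial_center',.089),('well_mouth',.07),('thermo_center',.072),('cradle',0)):
    for r in mark_of('wrist',q): print(q,np.round(r['location']),round(r['conf'],2),at_z('wrist',r['location'],z,C).round(4))
for q,z in(('tiers',0),('tin',0),('beaker',0),('carton',0)):
    for r in mark_of('scene',q)[:1]: print(q,round(r['conf'],2),at_z('scene',r['location'],z).round(3))
E
```

```text
t: 1.2
eef_pos: [0.54, -0.0181, 0.2464]
ee_rot: [-3.14, 0.0, -1.571]
force: [-0.3, 0.6, -0.8]
width: 0.0879
gripper_force: 0.0
1.2 [ 0.539989   -0.01811357  0.24637004] [-3.14002569e+00  3.36818306e-04 -1.57077907e+00]
dial_center [320. 218.] 0.91 [ 0.5382 -0.0226  0.089 ]
dial_center [587.  17.] 0.71 [ 0.3458 -0.1718  0.089 ]
well_mouth [566. 166.] 0.85 [ 0.3354 -0.0634  0.07  ]
thermo_center [316. 331.] 0.79 [0.5415 0.0836 0.072 ]
cradle [316. 250.] 0.93 [0.542  0.0292 0.    ]
cradle [523. 105.] 0.69 [ 0.3419 -0.1163  0.    ]
tiers 0.89 [ 0.578 -0.418  0.   ]
tin 0.93 [ 0.694 -0.002  0.   ]
beaker 0.83 [0.694 0.149 0.   ]
carton 0.59 [0.537 0.244 0.   ]
```

View pics/w1.png

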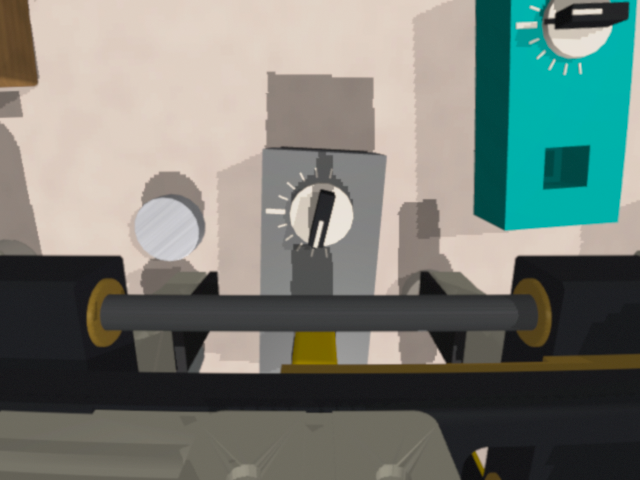

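The wrist view shows the dial at (321,215), with the zero mark to the left (+x). The bar runs from (328,192) to its white-marked end at (317,247), so it points at about 79° in the world. The cradle's yaw is about -2.3°, so the dial reads about 1.41 rad. The dial's position matches the other two cameras. I'll turn the tool by -11°, descend and grip the bar.

```bash
python3 -m handwheel '[{"delta_pos":[-0.07,-0.15,-0.3],"dr":[0,0,-5.5]},{"delta_pos":[0,0,-0.6],"dr":[0,0,-5.5]},{"delta_pos":[0,0,-0.9],"dr":[0,0,0]},{"delta_pos":[0,0,-0.9],"dr":[0,0,0]},{"delta_pos":[0,0,-0.9],"dr":[0,0,0]},{"delta_pos":[0,0,-0.7],"dr":[0,0,0]},{"delta_pos":[0,0,-0.45],"dr":[0,0,0]},{"delta_pos":[0,0,0],"dr":[0,0,0]},{"delta_pos":[0,0,0],"dr":[0,0,0]}]' -1 15
python3 -m handwheel '[{"delta_pos":[0,0,0],"dr":[0,0,0]},{"delta_pos":[0,0,0],"dr":[0,0,0]},{"delta_pos":[0,0,0],"dr":[0,0,0]},{"delta_pos":[0,0,0],"dr":[0,0,0]},{"delta_pos":[0,0,0],"dr":[0,0,0]},{"delta_pos":[0,0,0],"dr":[0,0,0]},{"delta_pos":[0,0,0],"dr":[0,0,0]},{"delta_pos":[0,0,0],"dr":[0,0,0]}]' 1 15
```

```text
t: 2.55
eef_pos: [0.5382, -0.0225, 0.1033]
ee_rot: [3.141, -0.0, -1.762]
force: [0.0, 0.1, 0.4]
width: 0.0875
gripper_force: 0.0
t: 3.35
eef_pos: [0.5379, -0.0225, 0.103]
ee_rot: [3.142, -0.0, -1.763]
force: [0.7, -0.6, -0.3]
width: 0.0291
gripper_force: 0.0
```

Still closing; I'll wait a little longer.

```bash
python3 -m handwheel '[{"delta_pos":[0,0,0],"dr":[0,0,0]},{"delta_pos":[0,0,0],"dr":[0,0,0]},{"delta_pos":[0,0,0],"dr":[0,0,0]},{"delta_pos":[0,0,0],"dr":[0,0,0]},{"delta_pos":[0,0,0],"dr":[0,0,0]}]' 1 15
```

```text
t: 3.85
eef_pos: [0.5384, -0.0225, 0.1031]
ee_rot: [-3.141, 0.0, -1.763]
force: [3.9, -1.7, -2.8]
width: 0.0118
gripper_force: 15.0
```

```bash
python3 -m handwheel '[{"delta_pos":[0,0,0],"dr":[0,0,-8.1]},{"delta_pos":[0,0,0],"dr":[0,0,-8.1]},{"delta_pos":[0,0,0],"dr":[0,0,-8.1]},{"delta_pos":[0,0,0],"dr":[0,0,-8.1]},{"delta_pos":[0,0,0],"dr":[0,0,-8.1]},{"delta_pos":[0,0,0],"dr":[0,0,-8.1]},{"delta_pos":[0,0,0],"dr":[0,0,-8.1]},{"delta_pos":[0,0,0],"dr":[0,0,-8.1]},{"delta_pos":[0,0,0],"dr":[0,0,-8.1]},{"delta_pos":[0,0,0],"dr":[0,0,-8.1]}]'
python3 -m handwheel '[{"delta_pos":[0,0,0],"dr":[0,0,0]},{"delta_pos":[0,0,0],"dr":[0,0,0]},{"delta_pos":[0,0,0],"dr":[0,0,0]}]'
```

```text
t: 4.85
eef_pos: [0.5387, -0.0229, 0.1031]
ee_rot: [-3.141, 0.001, 3.101]
force: [5.7, -5.3, -5.2]
width: 0.012
gripper_force: 15.0
t: 5.15
eef_pos: [0.5387, -0.0229, 0.1031]
ee_rot: [-3.141, 0.001, 3.107]
force: [5.0, -4.5, -4.9]
width: 0.0116
gripper_force: 15.0
```

```bash
python3 -m handwheel '[{"delta_pos":[0,0,0],"dr":[0,0,0]},{"delta_pos":[0,0,0],"dr":[0,0,0]},{"delta_pos":[0,0,0],"dr":[0,0,0]},{"delta_pos":[0,0,0.2],"dr":[0,0,0]},{"delta_pos":[0,0,0.6],"dr":[0,0,0]},{"delta_pos":[0,0,0.9],"dr":[0,0,0]},{"delta_pos":[0,0,0.9],"dr":[0,0,0]},{"delta_pos":[0,0,0.9],"dr":[0,0,0]},{"delta_pos":[0,0,0.9],"dr":[0,0,0]},{"delta_pos":[0,0,0.9],"dr":[0,0,0]}]' -1 15
python3 -m handwheel '[{"delta_pos":[0.6,0.9,0],"dr":[0,0,0]},{"delta_pos":[0.6,0.9,0],"dr":[0,0,0]},{"delta_pos":[0,0,0],"dr":[0,0,0]},{"delta_pos":[0,0,0],"dr":[0,0,0]},{"delta_pos":[0,0,0],"dr":[0,0,0]}]'
python3 - <<'E'
from h import *
s=get_state(); print(s['t'],s['eef_pos'],s['ee_rot'])
C=calibration('wrist'); save('wrist','w2')
for q,z in(('dial_center',.089),('well_mouth',.07),('thermo_center',.072),('cradle',0)):
    for r in mark_of('wrist',q): print(q,np.round(r['location']),round(r['conf'],2),at_z('wrist',r['location'],z,C).round(4))
E
```

```text
t: 6.15
eef_pos: [0.5375, -0.0225, 0.2638]
ee_rot: [3.141, 0.0, 3.107]
force: [0.2, 0.6, -0.5]
width: 0.0845
gripper_force: 0.0
t: 6.65
eef_pos: [0.5734, 0.0312, 0.2621]
ee_rot: [-3.141, -0.0, 3.107]
force: [-0.8, -0.2, -0.2]
width: 0.0877
gripper_force: 0.0
6.65 [0.57336682 0.0311681  0.26213708] [-3.14142169e+00 -4.42778826e-04  3.10681485e+00]
dial_center [251. 179.] 0.57 [ 0.5374 -0.0226  0.089 ]
thermo_center [519.  21.] 0.97 [0.4207 0.1948 0.072 ]
thermo_center [382. 178.] 0.65 [0.542  0.0855 0.072 ]
thermo_center [358.  47.] 0.59 [0.4374 0.0665 0.072 ]
cradle [319. 170.] 0.78 [0.5389 0.0321 0.    ]
cradle [518. 171.] 0.72 [0.5468 0.2401 0.    ]
```

View pics/w2.png

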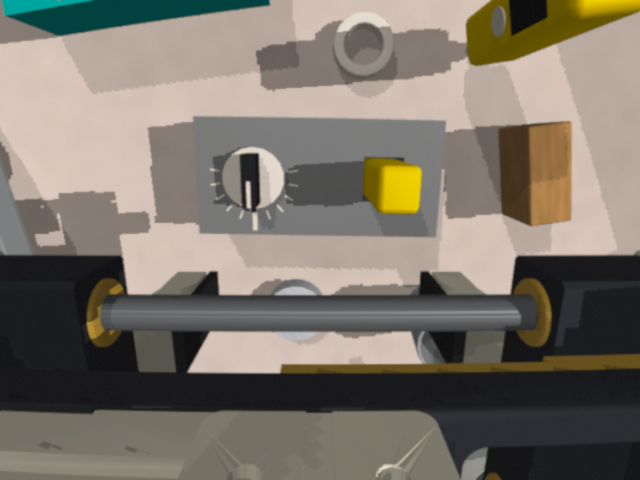

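The second wrist view shows the pointer along the long zero mark: bar at (249,180), mark at (255,218). The thermometer is still in its well, its top at (400,193), near (0.542,0.0865). That agrees with the dial position plus the 110 mm spacing. Next I'll grasp it from above.

```bash
python3 -m handwheel '[{"delta_pos":[-0.5,0.9,0],"dr":[0,0,0]},{"delta_pos":[-0.55,0.95,-0.2],"dr":[0,0,0]},{"delta_pos":[0,0,-0.8],"dr":[0,0,0]},{"delta_pos":[0,0,-0.9],"dr":[0,0,0]},{"delta_pos":[0,0,-0.9],"dr":[0,0,0]},{"delta_pos":[0,0,-0.9],"dr":[0,0,0]},{"delta_pos":[0,0,-0.8],"dr":[0,0,0]},{"delta_pos":[0,0,-0.5],"dr":[0,0,0]},{"delta_pos":[0,0,0],"dr":[0,0,0]},{"delta_pos":[0,0,0],"dr":[0,0,0]}]' -1 35
python3 -m handwheel '[{"delta_pos":[0,0,0],"dr":[0,0,0]},{"delta_pos":[0,0,0],"dr":[0,0,0]},{"delta_pos":[0,0,0],"dr":[0,0,0]},{"delta_pos":[0,0,0],"dr":[0,0,0]},{"delta_pos":[0,0,0],"dr":[0,0,0]},{"delta_pos":[0,0,0],"dr":[0,0,0]},{"delta_pos":[0,0,0],"dr":[0,0,0]},{"delta_pos":[0,0,0],"dr":[0,0,0]},{"delta_pos":[0,0,0],"dr":[0,0,0]},{"delta_pos":[0,0,0],"dr":[0,0,0]}]' 1 35
```

```text
t: 7.9
eef_pos: [0.5426, 0.0868, 0.1125]
ee_rot: [-3.141, 0.0, 3.107]
force: [-0.5, -0.2, 0.9]
width: 0.0873
gripper_force: 0.0
t: 8.9
eef_pos: [0.5424, 0.087, 0.112]
ee_rot: [-3.142, -0.0, 3.107]
force: [-0.2, 0.6, 0.1]
width: 0.03
gripper_force: 34.8
```

Gripped at 30 mm opening. Now lifting straight up about 150 mm, starting slowly.

```bash
python3 -m handwheel '[{"delta_pos":[0,0,0.3],"dr":[0,0,0]},{"delta_pos":[0,0,0.4],"dr":[0,0,0]},{"delta_pos":[0,0,0.5],"dr":[0,0,0]},{"delta_pos":[0,0,0.6],"dr":[0,0,0]},{"delta_pos":[0,0,0.6],"dr":[0,0,0]},{"delta_pos":[0,0,0.6],"dr":[0,0,0]},{"delta_pos":[0,0,0.6],"dr":[0,0,0]},{"delta_pos":[0,0,0.6],"dr":[0,0,0]},{"delta_pos":[0,0,0.6],"dr":[0,0,0]},{"delta_pos":[0,0,0.3],"dr":[0,0,0]}]'
python3 -m handwheel '[{"delta_pos":[0,0,0.4],"dr":[0,0,0]},{"delta_pos":[0,0,0.4],"dr":[0,0,0]},{"delta_pos":[0,0,0],"dr":[0,0,0]},{"delta_pos":[0,0,0],"dr":[0,0,0]}]'
```

```text
t: 9.9
eef_pos: [0.5429, 0.0871, 0.2678]
ee_rot: [3.14, 0.003, 3.107]
force: [0.6, 0.5, -1.2]
width: 0.0298
gripper_force: 34.8
t: 10.3
eef_pos: [0.5422, 0.087, 0.2888]
ee_rot: [3.141, -0.0, 3.107]
force: [0.4, -1.0, -0.5]
width: 0.0302
gripper_force: 34.8
```

```bash
python3 -m handwheel '[{"delta_pos":[0,0,0],"dr":[-0.1,-3,0]},{"delta_pos":[0,0,0],"dr":[-0.2,-5,0]},{"delta_pos":[0,0,0],"dr":[-0.2,-6,0]},{"delta_pos":[0,0,0],"dr":[-0.2,-6,0]},{"delta_pos":[0,0,0],"dr":[-0.2,-6,0]},{"delta_pos":[0,0,0],"dr":[-0.2,-6,0]},{"delta_pos":[0,0,0],"dr":[-0.2,-6,0]},{"delta_pos":[0,0,0],"dr":[-0.2,-4,0]},{"delta_pos":[0,0,0],"dr":[-0.1,-3,0]},{"delta_pos":[0,0,0],"dr":[0,0,0]}]'
python3 -m handwheel '[{"delta_pos":[0,0,0],"dr":[0,0,0]},{"delta_pos":[0,0,0],"dr":[0,0,0]},{"delta_pos":[0,0,0],"dr":[0,0,0]},{"delta_pos":[0,0,0],"dr":[0,0,0]},{"delta_pos":[0,0,0],"dr":[0,0,0]}]'
python3 - <<'E'
from h import *
save('side','s2'); f=save('scene','c2')
for c in('side','scene'):
    for q in('thermo_center','probe_tip'): print(c,q,[(np.round(r['location']),round(r['conf'],2)) for r in mark_of(c,q)])
a=cv2.imread('pics/s2.png')[100:300,190:440]; b=cv2.imread('pics/c2.png')[130:330,280:480]
cv2.imwrite('pics/end.png',cv2.resize(np.hstack([a,b]),None,fx=1.75,fy=1.75))
E
```

```text
t: 11.3
eef_pos: [0.5405, 0.059, 0.3151]
ee_rot: [3.137, 0.713, 3.129]
force: [-0.1, -0.8, -2.1]
width: 0.0295
gripper_force: 35.0
t: 11.8
eef_pos: [0.5406, 0.0607, 0.3137]
ee_rot: [3.139, 0.71, 3.132]
force: [0.1, 0.4, -2.1]
width: 0.0296
gripper_force: 35.0
side thermo_center [(array([318., 124.]), 0.97), (array([258., 180.]), 0.86)]
side probe_tip [(array([264., 214.]), 0.75), (array([342., 146.]), 0.68), (array([365., 215.]), 0.68)]
scene thermo_center [(array([426., 229.]), 0.91), (array([395., 260.]), 0.72), (array([390., 192.]), 0.61)]
scene probe_tip [(array([417., 256.]), 0.75), (array([391., 223.]), 0.63)]
```

View pics/end.png

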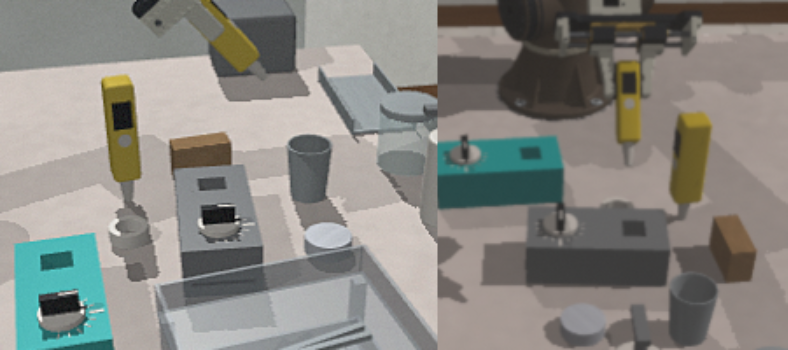

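The end view shows the thermometer held clear of everything at about 45°, display up, with the well empty and the dial pointer still on the long mark. I'll check its tilt, height and stillness, then hand in.

```bash
python3 -m handwheel '[{"delta_pos":[0,0,0],"dr":[0,0,0]},{"delta_pos":[0,0,0],"dr":[0,0,0]},{"delta_pos":[0,0,0],"dr":[0,0,0]}]'
python3 - <<'E'
from h import *
def tri(a,b):
    A=[];y=[]
    for c,u in(('side',a),('scene',b)):
        o,d=ray(c,u); d/=np.linalg.norm(d); P=np.eye(3)-np.outer(d,d); A.append(P); y.append(P@o)
    return np.linalg.lstsq(np.vstack(A),np.hstack(y),rcond=None)[0]
c=tri((318,124),(390,192)); p=tri((342,146),(391,223)); v=c-p
print(c,p,np.linalg.norm(v),np.degrees(np.arccos(v[2]/np.linalg.norm(v))),np.abs(get_state()['qd']).max())
E
```

```text
t: 12.4
eef_pos: [0.5407, 0.0603, 0.3143]
ee_rot: [3.138, 0.711, 3.131]
force: [0.2, -0.4, -1.7]
width: 0.0296
gripper_force: 35.0
[0.56376115 0.06429161 0.28312464] [0.61518238 0.06372277 0.22927778] 0.07445770235254015 43.68175020644519 0.0009066116244725407
```

```bash
python3 -c "from station import job_done; print(job_done())"
```

```text
the job is handed in; nothing more can be done
None
```

I turned the dial to zero, drew the thermometer out, and handed in with it held still at about 41–44° from upright, display up, probe tip about 23 cm above the ledge; the hand-in gave no verdict.

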